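Work the tall locking wedge out of its clamp

ROBOT

A 7-joint arm with a two-finger parallel gripper is mounted at the origin on the work surface. World frame = base frame: x ahead of the robot, y to its left, z up, the work surface at z = 0. Lengths are in m, angles in rad, forces in N, time in s.
With the tool pointing down it reaches from about 0.35 to 0.9 m from the base axis. Payload 8.1 kg.
Tool frame: the origin (TCP) lies on the centre line of the jaws, within the pads' length; the fingertips stand 19 mm ahead of it and the grasp point (between the pads) is the TCP (arm.tip_reach is the distance from the TCP to the fingertips, in m); z points along the fingers, y is the line along which they close (so a half turn about z gives the same grasp; the last joint's range is limited). The gripper opens to 92 mm and grips with 3 to 60 N. Pads are 19 mm wide; open, the fingers measure 130 mm over their backs; the gripper's body (75 mm by 190 mm) begins 47 mm behind the grasp point.
Start: joints at [-1.223, 0.434, 0.025, 1.573, -0.012, 1.134, -0.075], TCP at [0.272, 0.563, 0.246] pointing down, gripper open.
Joint ranges: [-2.62, 2.62], [-0.44, 2.09], [-1.27, 1.32], [0.08, 2.57], [-1.32, 4.46], [0.12, 2], [-2.74, 2.74]. Speed limits (rad/s): [2.22, 2.22, 3.01, 3.01, 3.14, 3.14, 3.14].

INTERFACE

Orientations are given as a rotation vector (axis times angle).
In Python, from cell import arm gives the robot as it stands.
- The arm moves only by the tool arm_command, never from a script. Its argument "targets" is a list that holds one entry, the list of rows, each a list of 6 numbers: the shift along the tool's x, y, z in m, then the turn, a rotation vector about the tool's x, y, z in rad. A call has 1 to 10 rows; each row shifts and turns the commanded pose from where the row before left it, along the tool's axes as they then stand; what a row does not reach is not made up. A row lasts 1/8 s, in which the tool goes at most 62.5 mm and 10.7 degrees, less where a joint would pass 70% of its speed; a pose out of reach is approached as far as the arm can. A call with a gripper value outside its range is refused whole. "jaw" is the finger opening in m, from 0 to 0.0918, set as the call begins (left out, the last holds). The fingers move at their own pace and stop on an object; "newtons" is the grip in N (left out, the last holds). Time passes only in rows, so rows that do not move let the fingers close. It gives the time, the measured TCP pose, the force, the opening and the grip force at its end, in the units of the state.
- arm.observe(): the state, without advancing time (a new reading comes with each control period).
- arm.get_image(name): name is "side" or "top"; returns a dict with "pixels" (420x560x3 uint8, red, green, blue), "z_map" (420x560 float32, m along the optical axis (not along the pixel's ray), 0 where there is no reading), "fx", "fy", "cx", "cy" (pixels), "xyz" and "rotation" of the camera in the world. Camera axes: x right, y down, z forward; pixel columns grow to the right and rows downward; lengths in m; the calibration is good to about 2 mm. A picture is of the moment at which its call begins.
- arm.sign_off(): hands the job in; it is judged then, once.
The state is a dict: "clock": time; "joints": joint angles; "dq": joint speeds; "joint_efforts": joint torques, N m; "position": TCP position; "ee_rot": TCP orientation; "force": force on the tool from outside, world axes, zero at the start; "ft_torque": the same for the moment, N m; "width": opening from 0.0 (shut) to 1.0 (fully open); "gripper_force": force on a finger pad.
Only numpy, scipy, OpenCV 4.12 (cv2) and the standard library are available. Lean on these libraries where they do the work, as an engineer would, in place of code of your own. Each camera call takes 0.05 s, during which the arm holds its last target. There are 200 camera calls.

TASK

The tall wooden wedge is stuck in its wire-straightener clamp. Work it loose with small side pulls, first one way and then the other, until both steel jaws have let go of it, then draw it straight up without forcing it and set it down in the low yellow tray. Leave the short wedge in the other clamp alone.

Things in the scene. Friction and masses are not known exactly. Their poses are not given: they have to be found in the camera images.
- tall_wedge_mid (a point): Tall wooden wedge, its centre, half-way up. 80 mm tall, z up, standing thin end down on its clamp's plate. Along x 52 mm wide at the top, 29 at the bottom; along y 30 mm thick, flat parallel sides, to be gripped above the jaws (top 35 mm). A 7.75 mm deep groove in each y side, 14 to 30 mm above the underside, takes a jaw's tooth: pulled straight up it stays caught. Axes as its clamp's. 55 to 115 g.
- tall_clamp: Fixed clamp of the tall wedge; origin on the bench under the wedge, z up; base plate 130 mm along y, 12 thick. Two jaws, tops 40 mm above the bench, on the wedge's +y and -y sides. The wedge pulled along y pushes that side's jaw back (4 N; it stays) to a hard stop at 11.5 mm. Each tooth catches 7 mm of the foot: push both jaws back 10 mm or more, return to the middle, lift. One is not enough.
- tray: Low open tray of yellow plastic, 180 (its x) x 150 (its y) x 35 mm high, walls and floor 4 mm, fixed to the bench; origin at the centre of its underside, z up. The only tray on the middle of the bench; the deep yellow bins at the edges are not meant.
- short_wedge_mid (a point): Centre of the short wooden wedge, half-way up: like the tall one but 52 mm tall, in a second clamp of the same kind. It is to be left as it is.
There are look-alikes about, which are no part of the job. Leave any blue or purple look-alike of the part that bears tall_wedge_mid alone.

How it is judged:
By the outcome, as a careful person would: the job done as asked, in the order asked, and still so for the second after the job is handed in, with the robot touching nothing.
It also fails if it takes over 42 s, if anything falls off the work surface, if the arm or the gripper's body presses on something with over 40 N, if the wrist force passes 120 N, or if a joint passes its speed limit or range.

## Working session

There is one attempt and no reset: what is moved stays moved. The work goes in short steps, Python scripts to look and compute and a tool call to move; the robot and the scene stay as the last step left them, time stands still between calls to the robot, and variables do not carry over. Pictures are saved under pics/ and viewed, at most 10 in all, crops included, and the job is handed in when it is done.

Besides the shell and the picture viewer there is one more tool, called after "Request:" in YAML: its name, and indented under it one key for each argument. arm_command: Moves the arm, as the interface text tells. Its arguments: {"type":"object","properties":{"targets":{"type":"array","items":{"type":"array","items":{"type":"array","items":{"type":"number"}}}},"jaw":{"type":"number"},"newtons":{"type":"number"}},"required":["targets"]}

```bash
mkdir -p pics; cat > h.py <<'E'
import numpy as np, cv2
from cell import arm
def grab(n,tag):
    d=arm.get_image(n); cv2.imwrite(f"pics/{tag}.png",d["pixels"][:,:,::-1]); 
    np.savez(f"pics/{tag}.npz",**d); return d
def cloud(d):
    z=d["z_map"]; v,u=np.mgrid[:z.shape[0],:z.shape[1]]
    p=np.stack([(u-d["cx"])/d["fx"]*z,(v-d["cy"])/d["fy"]*z,z],-1)
    R=np.array(d["rotation"]); 
    return p@R.T+np.array(d["xyz"])
E
python3 - <<'E'
from h import *
s=arm.observe(); print({k:np.round(v,3) for k,v in s.items()})
for n in("top","side"):
    d=grab(n,n+"0"); print(np.round(d["rotation"],3),d["xyz"],d["fx"])
E
```

```text
{'clock': np.float64(0.0), 'joints': array([-1.223,  0.435,  0.025,  1.574, -0.012,  1.134, -0.075]), 'dq': array([-0.001,  0.   , -0.001, -0.002,  0.002, -0.002,  0.001]), 'joint_efforts': array([-1.0000e-03, -6.6785e+01,  9.8500e-01, -3.1447e+01, -6.0000e-02,
        4.3000e-02,  0.0000e+00]), 'position': array([0.272, 0.562, 0.245]), 'ee_rot': array([-7.020e-01, -3.062e+00,  2.000e-03]), 'force': array([0.357, 0.481, 0.577]), 'ft_torque': array([-0.049, -0.021,  0.027]), 'gripper_force': np.float64(0.0), 'width': np.float64(0.997)}
[-2.141  2.199 -0.086] [ 0.4699874  -0.03561425  1.04765102] 459.09147477947477
[-0.349  2.799 -1.144] [0.38251986 0.60551906 0.7314149 ] 382.68548975195756
```

View pics/top0.png

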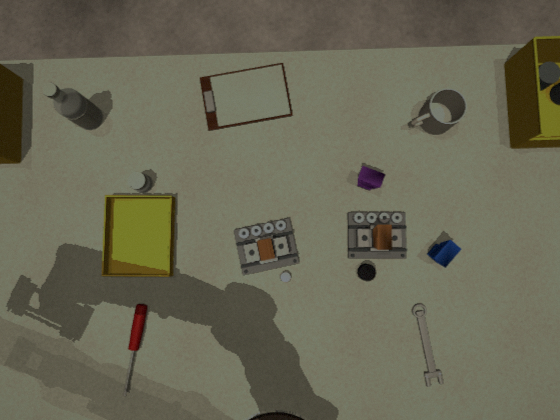

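View pics/side0.png

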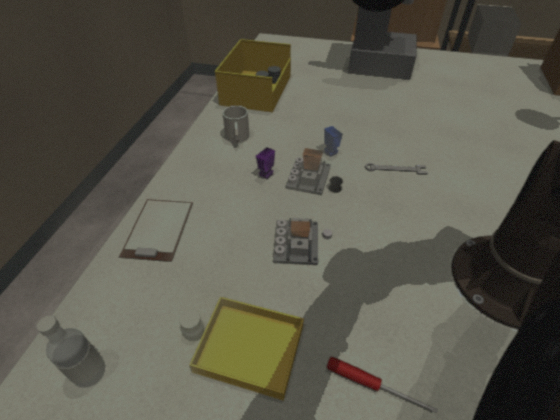

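The top view shows one clamp at about (377,236) with the taller wedge at (382,236), and the other at (266,247). The tray is at (139,236). I'll measure these now.

```bash
sed -i 's/R=np.array(d\["rotation"\])/R=cv2.Rodrigues(np.array(d["rotation"],float))[0]/' h.py
python3 - <<'E'
from h import *
d=dict(np.load("pics/top0.npz")); P=cloud(d); img=d["pixels"]; hsv=cv2.cvtColor(img,cv2.COLOR_RGB2HSV)
print("bench",P[300:310,200:210].reshape(-1,3).mean(0))
def rect(name,m,box):
    u0,u1,v0,v1=box; k=np.zeros(m.shape,bool); k[v0:v1,u0:u1]=1; k&=m
    q=P[k]; r=cv2.minAreaRect(q[:,:2].astype(np.float32)); 
    print(name,k.sum(),"c",np.round(r[0],4),"sz",np.round(r[1],4),"ang",round(r[2],1),"z",np.round(np.percentile(q[:,2],[2,25,50,75,98]),4),"med",np.round(np.median(q,0),4))
z=P[...,2]
for n,b in(("R",(340,415,200,268)),("L",(228,305,212,278))):
    rect(n+" plate",(z>.007)&(z<.018),b)
    rect(n+" jaws",(z>.033)&(z<.044),b)
    rect(n+" >48",(z>.048),b)
    rect(n+" >74",(z>.074),b)
    rect(n+" >20",(z>.006),b)
rect("tray rim",(z>.028)&(z<.042),(95,185,185,285))
rect("tray floor",(z>.001)&(z<.010)&(hsv[...,1]>150),(95,185,185,285))
a=img[195:280,330:420]; b=img[205:290,225:315]
c=np.hstack([cv2.resize(x,None,fx=4.4,fy=4.4,interpolation=2) for x in (a,b)])
cv2.imwrite("pics/crop.png",cv2.convertScaleAbs(c[:,:,::-1],alpha=1.6)) 
print(c.shape)
np.set_printoptions(linewidth=250)
print((z[212:262,346:410:2]*1000).round().astype(int)[::2])
E
```

```text
bench [0.36101273 0.15443931 0.00083192]
R plate 1199 c [ 0.497  -0.2377] sz [0.1308 0.124 ] ang 88.5 z [0.0079 0.0106 0.012  0.0135 0.0171] med [ 0.4946 -0.2269  0.012 ]
R jaws 504 c [ 0.4999 -0.2377] sz [0.095 0.055] ang 87.3 z [0.0352 0.0386 0.04   0.0414 0.0433] med [ 0.4997 -0.2198  0.04  ]
R >48 458 c [ 0.4976 -0.144 ] sz [0.0511 0.2178] ang 1.1 z [0.0553 0.0896 0.0915 0.0929 1.0477] med [ 0.4986 -0.2337  0.0915]
R >74 415 c [ 0.4976 -0.144 ] sz [0.0511 0.2178] ang 1.1 z [0.0776 0.0904 0.0917 0.0931 1.0477] med [ 0.4977 -0.2352  0.0917]
R >20 2790 c [ 0.4967 -0.1722] sz [0.1273 0.2756] ang 3.1 z [0.0085 0.0123 0.0231 0.0402 0.0942] med [ 0.5041 -0.2271  0.0231]
L plate 1255 c [0.4756 0.0097] sz [0.1311 0.1302] ang 10.5 z [0.0082 0.0107 0.0121 0.0135 0.0175] med [0.4766 0.0042 0.0121]
L jaws 621 c [0.4812 0.0108] sz [0.0568 0.0953] ang 11.0 z [0.0356 0.0385 0.0399 0.0412 0.0434] med [0.4808 0.0061 0.0399]
L >48 317 c [ 0.4839 -0.0031] sz [0.044  0.0585] ang 11.0 z [0.0604 0.063  0.0642 0.0657 1.0477] med [0.4792 0.0098 0.0642]
L >74 25 c [ 0.47   -0.0356] sz [0. 0.] ang 0.0 z [1
[... 3830 characters left out ...]
2    9    9   16   10   12   13   14   13   -2]
 [   1    6   13   11   13   14   11   10   11   13   13   14   14   15   13   15   12   14    9   11   14   10    8   14   10   11   10   12   18   13   10    1]
 [   1    5   12   15   16   10   11    9   11   12   12   14   17   13   10   13   11   11   12   10   12   14   10   10   14   11   15   10   14   16   12    3]
 [   0    2   11   13   11   14   15   12   12   12   12   11   12   12   14   12   13   17    9   13    9   12   12   13   13    8   14   11 1048   11   10   -1]
 [   1   -2   -5    0    0   -4    2    0   -2    0   -2    1    0    0    1    0   -2    2    0   -3    0    4    1   -1    2   -1   -1    0   -2   -2   -1    0]]
```

View pics/crop.png

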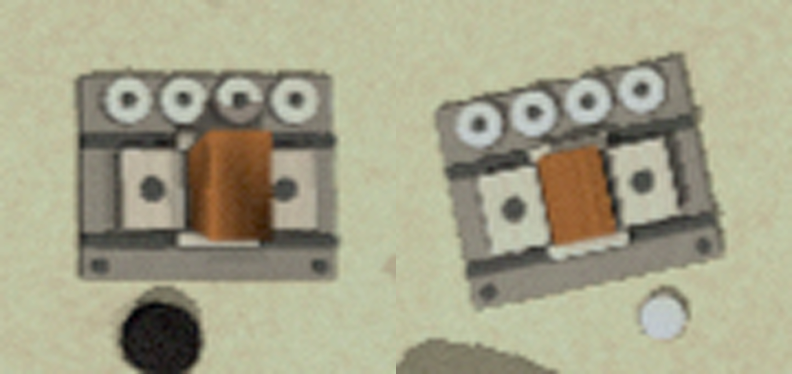

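The tall wedge is in the right-hand clamp: its top is at z≈0.092, which matches 12+80 mm. Next I'll refine the centre and yaw.

```bash
cat >> h.py <<'E'
def mr(P,k):
    q=P[k]; r=cv2.minAreaRect(q[:,:2].astype(np.float32)); return k.sum(),np.round(r[0],4),np.round(r[1],4),round(r[2],2)
def clean(z,lo,hi,b):
    k=np.zeros(z.shape,np.uint8); u0,u1,v0,v1=b
    k[v0:v1,u0:u1]=((z>lo)&(z<hi))[v0:v1,u0:u1]
    n,l,s,_=cv2.connectedComponentsWithStats(cv2.medianBlur(k,3)); return l==1+np.argmax(s[1:,4])
def aim(yaw):
    "remaining tool-frame turn to: tool down, tool y = (-sin yaw, cos yaw)"
    R=cv2.Rodrigues(np.array(arm.observe()["ee_rot"],float))[0]
    y=np.array([-np.sin(yaw),np.cos(yaw),0]); z=np.array([0,0,-1.]); T=np.stack([np.cross(y,z),y,z],1)
    return R,T,cv2.Rodrigues(R.T@T)[0].ravel()
E
python3 - <<'E'
from h import *
for n in("top0","side0"):
    d=dict(np.load(f"pics/{n}.npz")); P=cloud(d); z=P[...,2]
    B={"top0":[(340,415,200,261),(95,185,185,285)],"side0":[(280,332,140,195),(185,315,290,400)]}[n]
    print(n,"plate+",mr(P,clean(z,.005,.2,B[0])),"\n wedgetop",mr(P,clean(z,.084,.1,B[0])),"\n body>60",mr(P,clean(z,.06,.1,B[0])),"\n tray",mr(P,clean(z,.022,.045,B[1])),mr(P,clean(z,.001,.010,B[1])))
    k=clean(z,.035,.044,B[0]); 
    for m in (clean(z,.035,.044,(345,374,222,250)),clean(z,.035,.044,(392,410,222,250))):
        if n=="top0": print(" jaw",mr(P,m))
R,T,w=aim(0); print(w, R.T@(np.array([.4976,-.2355,.2])-arm.observe()["position"]))
E
```

```text
top0 plate+ (np.int64(2742), array([ 0.5088, -0.1701]), array([0.2668, 0.1039]), 88.51) 
 wedgetop (np.int64(375), array([ 0.4976, -0.144 ]), array([0.051 , 0.2178]), 1.1) 
 body>60 (np.int64(421), array([ 0.4976, -0.144 ]), array([0.051 , 0.2178]), 1.1) 
 tray (np.int64(864), array([0.5164, 0.1681]), array([0.4097, 0.1798]), 88.49) (np.int64(4499), array([0.5151, 0.1665]), array([0.407 , 0.1725]), 88.03)
 jaw (np.int64(294), array([ 0.4778, -0.136 ]), array([0.05  , 0.1975]), 15.58)
 jaw (np.int64(177), array([ 0.4942, -0.1605]), array([0.0398, 0.2514]), 2.0)
side0 plate+ (np.int64(1363), array([0.4776, 0.1425]), array([0.1164, 0.9381]), 4.53) 
 wedgetop (np.int64(172), array([ 0.4993, -0.2383]), array([0.0336, 0.0514]), 86.0) 
 body>60 (np.int64(284), array([0.4549, 0.1756]), array([0.0522, 0.8703]), 6.12) 
 tray (np.int64(1378), array([0.5057, 0.4132]), array([0.1992, 0.4111]), 6.77) (np.int64(5679), array([0.504 , 0.4158]), array([0.1889, 0.409 ]), 7.85)Traceback (most recent call last):
  File "<stdin>", line 7, in <module>
  File "h.py", line 16, in clean
    n,l,s,_=cv2.connectedComponentsWithStats(cv2.medianBlur(k,3)); return l==1+np.argmax(s[1:,4])
                                                                               ~~~~~~~~~^^^^^^^^^
    return _wrapfunc(a, 'argmax', axis=axis, out=out, **kwds)
    return bound(*args, **kwds)
ValueError: attempt to get argmax of an empty sequence
```

```bash
sed -i 's/return l==1+np.argmax(s\[1:,4\])/return (l==1+np.argmax(s[1:,4]))\&(z>lo)\&(z<hi)/' h.py
python3 - <<'E'
from h import *
for n in("top0","side0"):
    d=dict(np.load(f"pics/{n}.npz")); P=cloud(d); z=P[...,2]
    B={"top0":[(340,415,200,261),(95,185,185,285)],"side0":[(280,332,140,195),(185,315,290,400)]}[n]
    print(n,"plate+",mr(P,clean(z,.005,.2,B[0])),"\n wedgetop",mr(P,clean(z,.084,.1,B[0])),"\n body>60",mr(P,clean(z,.06,.1,B[0])),"\n tray",mr(P,clean(z,.022,.045,B[1])))
    if n=="top0":
      for m in (clean(z,.035,.044,(345,374,222,250)),clean(z,.035,.044,(392,410,222,250))): print(" jaw",mr(P,m))
      k=clean(z,.005,.03,B[0]); q=P[k]
R,T,w=aim(0); print(w, R.T@(np.array([.4976,-.2355,.2])-arm.observe()["position"]))
E
```

```text
top0 plate+ (np.int64(2731), array([ 0.5071, -0.238 ]), array([0.1309, 0.1039]), 88.51) 
 wedgetop (np.int64(373), array([ 0.4994, -0.2373]), array([0.0301, 0.0504]), 89.62) 
 body>60 (np.int64(420), array([ 0.4994, -0.2374]), array([0.0308, 0.0499]), 88.54) 
 tray (np.int64(842), array([0.5195, 0.2968]), array([0.1509, 0.1806]), 87.87)
 jaw (np.int64(283), array([ 0.5025, -0.2071]), array([0.0337, 0.0527]), 86.96)
 jaw (np.int64(168), array([ 0.4991, -0.2747]), array([0.021 , 0.0375]), 87.64)
side0 plate+ (np.int64(1352), array([ 0.5069, -0.236 ]), array([0.1305, 0.1057]), 88.32) 
 wedgetop (np.int64(171), array([ 0.4993, -0.2383]), array([0.0336, 0.0514]), 86.0) 
 body>60 (np.int64(282), array([ 0.4995, -0.2377]), array([0.034 , 0.0513]), 87.62) 
 tray (np.int64(1357), array([0.5199, 0.2961]), array([0.1523, 0.1802]), 88.12)
[-1.39690421e-03 -2.13347673e-04 -4.50789803e-01] [-0.55047617 -0.61969842  0.04593247]
```

Both cameras agree to about 1 mm. The wedge is at (0.4994, -0.2375) with its top at 0.092 and yaw about -1.5°. The tray is at (0.520, 0.2965). I'll turn the tool, then travel.

Request:
arm_command:
  targets:
    - [[0,0,0,0,0,-0.142],[0,0,0,0,0,-0.142],[0,0,0,0,0,-0.141],[-0.03,-0.045,0,0,0,0],[-0.03,-0.045,0,0,0,0],[-0.03,-0.045,0,0,0,0],[-0.03,-0.045,0,0,0,0],[-0.03,-0.045,0,0,0,0],[-0.03,-0.045,0,0,0,0],[-0.03,-0.045,0,0,0,0]]
  jaw: 0.07
  newtons: 45

```text
clock: 1.35
position: [0.4747, 0.2406, 0.2456]
ee_rot: [-0.04, -3.141, 0.0]
force: [0.7, 0.5, 0.1]
width: 0.768
gripper_force: 0.0
```

Request:
arm_command:
  targets:
    - [[-0.03,-0.045,0,0,0,0],[0,-0.055,0,0,0,0],[0,-0.055,0,0,0,0],[0,-0.055,0,0,0,0],[0,-0.055,0,0,0,0],[0,-0.055,0.01,0,0,0],[0,-0.055,0.01,0,0,0],[0,-0.055,0.01,0,0,0],[0,-0.03,0.01,0,0,0],[0,0,0,0,0,0]]

```text
clock: 2.6
position: [0.4908, -0.221, 0.2048]
ee_rot: [-0.048, -3.139, 0.001]
force: [0.2, 0.4, -0.7]
width: 0.761
gripper_force: 0.0
```

```bash
python3 - <<'E'
from h import *
s=arm.observe(); R,T,w=aim(-.026); print(s["clock"],s["position"],np.round(w,4),np.round(R.T@(np.array([.4994,-.2375,.07])-s["position"]),4),s["force"],s["joints"].round(2) if hasattr(s["joints"],'round') else s["joints"])
E
```

```text
2.6 [ 0.49084519 -0.22104467  0.20475039] [-0.0007 -0.0021 -0.0046] [-0.0093 -0.0161  0.1347] [ 0.16253341  0.36649151 -0.71909226] [ 0.11  0.34  0.28  1.85 -0.11  0.97  1.98]
```

Request:
arm_command:
  targets:
    - [[-0.009,-0.016,0.02,0,-0.002,-0.005],[0,0,0.03,0,0,0],[0,0,0.03,0,0,0],[0,0,0.03,0,0,0],[0,0,0.015,0,0,0],[0,0,0.009,0,0,0],[0,0,0,0,0,0]]

```text
clock: 3.48
position: [0.5012, -0.2344, 0.0718]
ee_rot: [0.032, 3.139, 0.0]
force: [-0.3, -0.4, 0.0]
width: 0.758
gripper_force: 0.0
```

```bash
python3 - <<'E'
from h import *
s=arm.observe(); R,T,w=aim(-.026); print(s["clock"],s["position"],np.round(w,4),np.round(R.T@(np.array([.4994,-.2375,.07])-s["position"]),4),s["force"])
a=grab("side","s1")["pixels"][90:220,230:400]; cv2.imwrite("pics/s1c.png",cv2.resize(a,None,fx=4,fy=4,interpolation=2)[:,:,::-1])
E
```

```text
3.475 [ 0.50118327 -0.23435438  0.07184551] [0.0002 0.002  0.0054] [ 0.0017 -0.0032  0.0018] [-0.32876861 -0.38402518  0.01645478]
```

View pics/s1c.png

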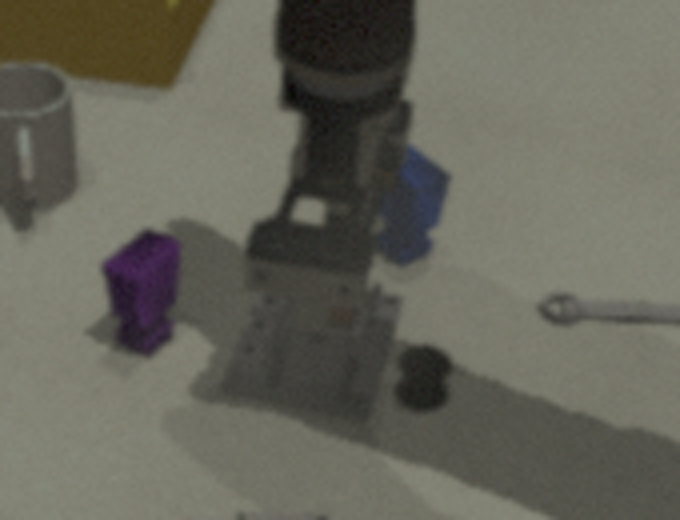

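The gripper straddles the tall wedge (the wedge is seen at about crop (342,310)), with the fingers above the jaws. I'll make a small centring correction, then close gently.

Request:
arm_command:
  targets:
    - [[0.001,-0.003,0.001,0,0.001,0.005],[0,0,0,0,0,0],[0,0,0,0,0,0]]

```text
clock: 3.9
position: [0.5001, -0.2377, 0.071]
ee_rot: [0.041, 3.14, -0.0]
force: [0.7, 0.5, -0.1]
width: 0.763
gripper_force: 0.0
```

```bash
python3 - <<'E'
from h import *
s=arm.observe(); R,T,w=aim(-.026); print(s["clock"],s["position"],np.round(w,4),np.round(R.T@(np.array([.4994,-.2375,.07])-s["position"]),4),s["force"])
E
```

```text
3.9 [ 0.50005473 -0.23771148  0.07103149] [-0.0001  0.0015 -0.0001] [0.0007 0.0002 0.001 ] [ 0.65606709  0.4627274  -0.09526023]
```

Request:
arm_command:
  targets:
    - [[0,0,0,0,0,0],[0,0,0,0,0,0],[0,0,0,0,0,0],[0,0,0,0,0,0],[0,0,0,0,0,0],[0,0,0,0,0,0]]
  jaw: 0.02
  newtons: 15

```text
clock: 4.65
position: [0.5, -0.2382, 0.0708]
ee_rot: [0.041, 3.14, -0.001]
force: [-0.1, -3.8, -1.0]
width: 0.327
gripper_force: 15.0
```

Request:
arm_command:
  targets:
    - [[0,0,0,0,0,0],[0,0,0,0,0,0]]
  newtons: 45

```text
clock: 4.9
position: [0.5, -0.2381, 0.0708]
ee_rot: [0.041, 3.14, -0.001]
force: [0.9, -4.8, -0.0]
width: 0.321
gripper_force: 45.0
```

It's gripped, and the 29.5 mm width matches. First small pulls, +5 mm and then -5 mm.

Request:
arm_command:
  targets:
    - [[0,0.002,0,0,0,0],[0,0.002,0,0,0,0],[0,0.002,0,0,0,0],[0,0,0,0,0,0],[0,0,0,0,0,0]]

```text
clock: 5.52
position: [0.5002, -0.2312, 0.0708]
ee_rot: [0.04, 3.14, 0.001]
force: [-0.2, -1.5, 0.8]
width: 0.323
gripper_force: 45.0
```

Request:
arm_command:
  targets:
    - [[0,-0.002,0,0,0,0],[0,-0.002,0,0,0,0],[0,-0.002,0,0,0,0],[0,-0.002,0,0,0,0],[0,-0.002,0,0,0,0],[0,-0.002,0,0,0,0],[0,0,0,0,0,0],[0,0,0,0,0,0]]

```text
clock: 6.52
position: [0.4997, -0.2427, 0.0706]
ee_rot: [0.04, 3.141, 0.002]
force: [-1.1, 5.9, 1.8]
width: 0.327
gripper_force: 45.0
```

Request:
arm_command:
  targets:
    - [[0,0.002,0,0,0,0],[0,0.002,0,0,0,0],[0,0.002,0,0,0,0],[0,0.002,0,0,0,0],[0,0.002,0,0,0,0],[0,0.002,0,0,0,0],[0,0.002,0,0,0,0],[0,0,0,0,0,0],[0,0,0,0,0,0]]

```text
clock: 7.65
position: [0.5001, -0.2302, 0.0707]
ee_rot: [0.041, 3.14, -0.001]
force: [0.5, -5.4, -3.1]
width: 0.325
gripper_force: 45.0
```

Request:
arm_command:
  targets:
    - [[0,0.001,0,0,0,0],[0,0.001,0,0,0,0],[0,0,0,0,0,0]]

```text
clock: 8.02
position: [0.5002, -0.2275, 0.0707]
ee_rot: [0.04, 3.14, 0.0]
force: [0.4, -3.6, -2.3]
width: 0.322
gripper_force: 45.0
```

Request:
arm_command:
  targets:
    - [[0,0.001,0,0,0,0],[0,0,0,0,0,0]]

```text
clock: 8.28
position: [0.5002, -0.2271, 0.0707]
ee_rot: [0.041, 3.14, -0.001]
force: [0.6, -6.4, -2.8]
width: 0.324
gripper_force: 45.0
```

Request:
arm_command:
  targets:
    - [[0,0.001,0,0,0,0],[0,0,0,0,0,0]]

```text
clock: 8.52
position: [0.5002, -0.2271, 0.0708]
ee_rot: [0.042, 3.14, -0.003]
force: [-0.5, -8.3, -4.9]
width: 0.322
gripper_force: 45.0
```

Request:
arm_command:
  targets:
    - [[0,0.001,0,0,0,0],[0,0.001,0,0,0,0],[0,0,0,0,0,0]]

```text
clock: 8.9
position: [0.5002, -0.2269, 0.0708]
ee_rot: [0.044, 3.139, -0.006]
force: [-0.8, -13.3, -8.0]
width: 0.323
gripper_force: 45.0
```

The +y hard stop is reached at y=-0.2269, so the middle is about -0.2384. Now the other way.

Request:
arm_command:
  targets:
    - [[0,-0.003,0,0,0,0],[0,-0.003,0,0,0,0],[0,-0.003,0,0,0,0],[0,-0.003,0,0,0,0],[0,-0.003,0,0,0,0],[0,-0.003,0,0,0,0],[0,-0.003,0,0,0,0],[0,-0.002,0,0,0,0],[0,-0.001,0,0,0,0],[0,0,0,0,0,0]]

```text
clock: 10.15
position: [0.4997, -0.2474, 0.0707]
ee_rot: [0.04, 3.14, 0.0]
force: [-0.2, 5.0, 1.3]
width: 0.322
gripper_force: 45.0
```

Request:
arm_command:
  targets:
    - [[0,-0.001,0,0,0,0],[0,-0.001,0,0,0,0],[0,0,0,0,0,0]]

```text
clock: 10.52
position: [0.4996, -0.2498, 0.0707]
ee_rot: [0.041, 3.14, -0.0]
force: [0.1, 3.4, 1.7]
width: 0.324
gripper_force: 45.0
```

Request:
arm_command:
  targets:
    - [[0,-0.001,0,0,0,0],[0,-0.001,0,0,0,0],[0,0,0,0,0,0]]

```text
clock: 10.9
position: [0.4995, -0.2514, 0.0707]
ee_rot: [0.041, 3.14, 0.001]
force: [-0.2, 5.3, 2.0]
width: 0.325
gripper_force: 45.0
```

Request:
arm_command:
  targets:
    - [[0,-0.001,0,0,0,0],[0,0,0,0,0,0]]

```text
clock: 11.15
position: [0.4996, -0.2514, 0.0707]
ee_rot: [0.04, 3.141, 0.002]
force: [-1.1, 7.8, 2.5]
width: 0.324
gripper_force: 45.0
```

Request:
arm_command:
  targets:
    - [[0,-0.001,0,0,0,0],[0,-0.001,0,0,0,0],[0,0,0,0,0,0]]

```text
clock: 11.52
position: [0.4996, -0.2516, 0.0707]
ee_rot: [0.038, 3.141, 0.006]
force: [-1.2, 12.8, 5.9]
width: 0.325
gripper_force: 45.0
```

Request:
arm_command:
  targets:
    - [[0,0.004,0,0,0,0],[0,0.004,0,0,0,0],[0,0.004,0,0,0,0],[0,0.0025,0,0,0,0],[0,0.001,0,0,0,0],[0,0,0,0,0,0],[0,0,0,0,0,0]]

```text
clock: 12.4
position: [0.4999, -0.2393, 0.0707]
ee_rot: [0.041, 3.14, -0.0]
force: [-0.0, -0.0, -1.1]
width: 0.322
gripper_force: 45.0
```

Both stops are reached and the wedge is back in the middle with no side force. Now a slow lift.

Request:
arm_command:
  targets:
    - [[0,0,-0.002,0,0,0],[0,0,-0.003,0,0,0],[0,0,-0.003,0,0,0],[0,0,0,0,0,0]]

```text
clock: 12.9
position: [0.5001, -0.2392, 0.0791]
ee_rot: [0.041, 3.14, -0.0]
force: [-0.1, -0.4, -0.7]
width: 0.323
gripper_force: 45.0
```

Request:
arm_command:
  targets:
    - [[0,0,-0.008,0,0,0],[0,0,-0.01,0,0,0],[0,0,-0.015,0,0,0],[0,0,-0.025,0,0,0],[0,0,-0.03,0,0,0],[0,0,-0.03,0,0,0],[0,0,-0.02,0,0,0],[0,0,0,0,0,0]]

```text
clock: 13.9
position: [0.5007, -0.2396, 0.2189]
ee_rot: [0.041, 3.136, -0.002]
force: [0.2, 0.3, -1.5]
width: 0.325
gripper_force: 45.0
```

```bash
python3 - <<'E'
from h import *
a=grab("side","s2")["pixels"][70:220,220:400]; b=grab("top","t2")["pixels"][150:300,220:420]
c=np.hstack([cv2.resize(x,(400,320),interpolation=2) for x in (a,b)]); cv2.imwrite("pics/c2.png",cv2.convertScaleAbs(c[:,:,::-1],alpha=1.6))
E
```

```text
(no output)
```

View pics/c2.png

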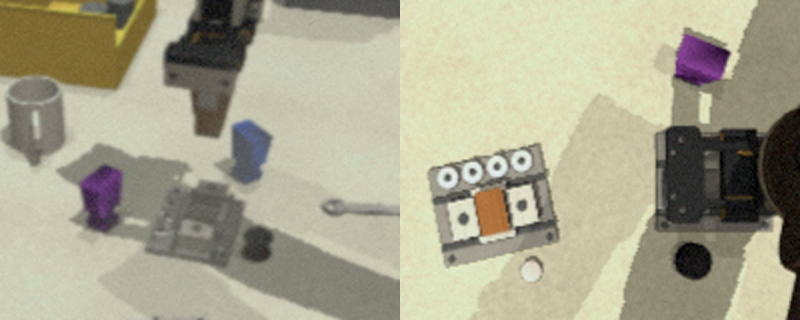

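The side view shows the wedge hanging free from the fingers (crop (210,105)), the clamp empty and the short wedge undisturbed. Next, over to the tray.

Request:
arm_command:
  targets:
    - [[0,0.02,0,0,0,0],[0,0.04,0,0,0,0],[-0.001,0.05,0,0,0,0],[-0.001,0.05,0,0,0,0],[-0.001,0.05,0,0,0,0],[-0.001,0.05,0,0,0,0],[-0.001,0.05,0,0,0,0],[0,0.05,0,0,0,0],[0,0.05,0,0,0,0],[0,0.05,0,0,0,0]]

```text
clock: 15.25
position: [0.5159, 0.2219, 0.2156]
ee_rot: [-0.041, -3.141, 0.002]
force: [0.1, -0.2, -1.1]
width: 0.325
gripper_force: 45.0
```

Request:
arm_command:
  targets:
    - [[0,0.04,0,0,0,0],[0,0.025,0,0,0,0],[0,0.01,0,0,0,0],[0,0,0,0,0,0],[0,0,0,0,0,0]]

```text
clock: 15.88
position: [0.5191, 0.2936, 0.2168]
ee_rot: [0.044, 3.14, -0.001]
force: [0.2, -0.6, -0.7]
width: 0.324
gripper_force: 45.0
```

```bash
python3 - <<'E'
from h import *
s=arm.observe(); R,T,w=aim(-.026); print(s["clock"],s["position"],np.round(w,4),np.round(R.T@(np.array([.520,.2965,.0635])-s["position"]),4),s["force"])
E
```

```text
15.875 [0.51905235 0.29363392 0.21675822] [-0.0009  0.0011 -0.0021] [-0.0007  0.003   0.1533] [ 0.17438589 -0.58345052 -0.73446319]
```

Request:
arm_command:
  targets:
    - [[0,0.002,0.015,0,0,0],[0,0,0.025,0,0,0],[0,0,0.03,0,0,0],[0,0,0.03,0,0,0],[0,0,0.025,0,0,0],[0,0,0.012,0,0,0],[0,0,0.006,0,0,0],[0,0,0.003,0,0,0],[0,0,0,0,0,0],[0,0,0,0,0,0]]

```text
clock: 17.12
position: [0.5191, 0.2978, 0.0714]
ee_rot: [0.041, 3.139, 0.001]
force: [-0.3, 0.2, -0.6]
width: 0.325
gripper_force: 45.0
```

Request:
arm_command:
  targets:
    - [[0,0,0.002,0,0,0],[0,0,0.002,0,0,0],[0,0,0,0,0,0],[0,0,0,0,0,0]]

```text
clock: 17.62
position: [0.5188, 0.2976, 0.0667]
ee_rot: [0.041, 3.14, -0.0]
force: [-0.1, -0.1, -0.5]
width: 0.323
gripper_force: 45.0
```

Request:
arm_command:
  targets:
    - [[0,0,0.001,0,0,0],[0,0,0.001,0,0,0],[0,0,0.001,0,0,0],[0,0,0,0,0,0],[0,0,0,0,0,0]]

```text
clock: 18.25
position: [0.5188, 0.2976, 0.0638]
ee_rot: [0.041, 3.14, 0.0]
force: [0.5, 0.8, -1.0]
width: 0.326
gripper_force: 45.0
```

Request:
arm_command:
  targets:
    - [[0,0,0.001,0,0,0],[0,0,0,0,0,0]]

```text
clock: 18.5
position: [0.5188, 0.2976, 0.0627]
ee_rot: [0.041, 3.14, 0.0]
force: [0.3, -0.3, -1.2]
width: 0.328
gripper_force: 45.0
```

Request:
arm_command:
  targets:
    - [[0,0,0.001,0,0,0],[0,0,0,0,0,0],[0,0,0,0,0,0]]

```text
clock: 18.88
position: [0.5188, 0.2976, 0.0626]
ee_rot: [0.041, 3.14, 0.0]
force: [-2.9, -1.4, 9.9]
width: 0.325
gripper_force: 45.0
```

It's resting on the floor with about 10 N. I'll relieve that and release.

Request:
arm_command:
  targets:
    - [[0,0,-0.001,0,0,0],[0,0,0,0,0,0]]
  newtons: 5

```text
clock: 19.12
position: [0.5188, 0.2976, 0.0628]
ee_rot: [0.041, 3.14, 0.0]
force: [-0.3, -0.2, -0.3]
width: 0.33
gripper_force: 5.0
```

Request:
arm_command:
  targets:
    - [[0,0,0,0,0,0],[0,0,0,0,0,0],[0,0,0,0,0,0],[0,0,0,0,0,0],[0,0,0,0,0,0]]
  jaw: 0.07

```text
clock: 19.75
position: [0.5188, 0.2976, 0.0627]
ee_rot: [0.041, 3.14, -0.0]
force: [0.3, 0.0, 0.5]
width: 0.756
gripper_force: 0.0
```

Request:
arm_command:
  targets:
    - [[0,0,-0.01,0,0,0],[0,0,-0.02,0,0,0],[0,0,-0.03,0,0,0],[0,0,-0.04,0,0,0],[0,0,-0.04,0,0,0],[0,-0.04,0,0,0,0],[0,-0.05,0,0,0,0],[0,-0.05,0,0,0,0],[0,-0.05,0,0,0,0],[0,0,0,0,0,0]]

```text
clock: 21.0
position: [0.5139, 0.1029, 0.2037]
ee_rot: [0.051, 3.139, -0.002]
force: [-1.2, -0.0, -0.6]
width: 0.762
gripper_force: 0.0
```

```bash
python3 - <<'E'
from h import *
d=grab("side","s3");P=cloud(d);z=P[...,2]
print(mr(P,clean(z,.06,.15,(185,315,260,400))),np.median(z[clean(z,.06,.15,(185,315,260,400))]))
E
```

```text
(np.int64(598), array([0.5179, 0.2983]), array([0.0318, 0.0522]), 88.33) 0.08474970578557983
```

View pics/s3.png

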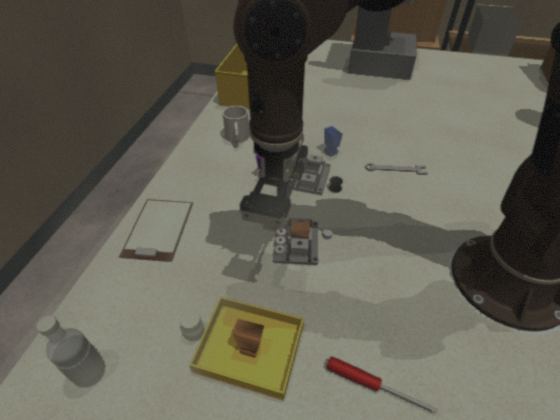

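The wedge stands upright in the tray at about (248,338), with its top at 0.084 as expected. The arm is clear and the short wedge is still in its clamp, so I'm handing in.

```bash
python3 -c "
from cell import arm
print(arm.sign_off())"
```

```text
the job is handed in; nothing more can be done
None
```

I worked the tall wedge loose by pushing both jaws back to their stops, lifted it straight up with no resistance and stood it upright in the low yellow tray at about 21 s; the short wedge was left alone and the job is handed in.

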